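Put the parcel tape away in the hall chest and hasp the drawer

ROBOT

A 6-joint arm with a two-finger parallel gripper is mounted at the origin on the work surface. World frame = base frame: x ahead of the robot, y to its left, z up, the work surface at z = 0. Lengths are in m, angles in rad, forces in N, time in s.
With the tool pointing down it reaches from about 0.35 to 0.775 m from the base axis. Payload 7.3 kg.
Tool frame: the origin (TCP) lies at the very end of the fingers, on their centre line; the grasp point (between the pads) lies 19 mm behind it; z points along the fingers, y is the line along which they close (so a half turn about z gives the same grasp; the last joint's range is limited). The gripper opens to 92 mm and grips with 3 to 60 N. Pads are 19 mm wide; open, the fingers measure 130 mm over their backs; the gripper's body (75 mm by 190 mm) begins 47 mm behind the grasp point.
Start: joints at [-1.461, 0.342, 1.524, -0, 1.275, -0.146], TCP at [0.133, -0.508, 0.227] pointing down, gripper open.
Joint ranges: [-2.53, 2.53], [-0.77, 2.02], [0.04, 2.7], [-1, 4.14], [0.28, 2.66], [-3.11, 3.11]. Speed limits (rad/s): [2.57, 2.57, 3.14, 3.14, 3.14, 3.14].

INTERFACE

Orientations are given as [roll, pitch, yaw] about the fixed x, y, z axes, in that order (R = Rz(yaw) Ry(pitch) Rx(roll)).
In Python, from cell import robot gives the robot as it stands. The module is installed in compiled form; this text tells all that it offers.
- The arm moves only by the tool arm_command, never from a script. Its argument "moves" is a list of rows, each a list of 3 entries, a list of its own where there are three numbers: the shift along the tool's x, y, z in m, then the turn, a rotation vector about the tool's x, y, z in rad, then the finger opening in m, from 0 to 0.0918. In form: [[[dx, dy, dz], [ax, ay, az], claw], ...]. A call has exactly 5 rows; each row is the pose to reach, as a shift and turn from the pose commanded when the call began, along the tool's axes at that moment; what a row does not reach only later rows make up. A row lasts 1/10 s, in which the tool goes at most 50 mm and 8.59 degrees, less where a joint would pass 70% of its speed; a pose out of reach is approached as far as the arm can. A call with a gripper value outside its range is refused whole. The fingers move at their own pace and stop on an object; "squeeze" is the grip in N (left out, the last holds). Time passes only in rows, so rows that repeat a pose let the fingers close, or fill a call up. It gives the time, the measured TCP pose, the force, the opening and the grip force at its end, in the units of the state.
- robot.observe(): the state, without advancing time (a new reading comes with each control period).
- robot.read_camera(name): name is "scene" or "top" or "wrist"; returns the picture (384x512x3 uint8, red, green, blue); there is no depth.
- robot.camera_model(name): a dict with "fx", "fy", "cx", "cy" (pixels), "R" (3x3) and "t" (3): a world point X has camera coordinates R X + t. Camera axes: x right, y down, z forward; pixel columns grow to the right and rows downward; lengths in m; the calibration is good to about 2 mm. The wrist camera is an equidistant fisheye: a pixel r from the principal point sees the ray r / f radians off the axis. A picture is of the moment at which its call begins: read the wrist's pose just before it. camera_model takes no time and is no camera call; for the wrist camera it gives the pose at the moment of the call.
- robot.hand_in(): hands the job in; it is judged then, once.
The state is a dict: "time": time; "qpos": joint angles; "qvel": joint speeds; "joint_efforts": joint torques, N m; "tool_pos": TCP position; "tool_rot": TCP orientation; "contact_force": force on the tool from outside, world axes, zero at the start; "torque": the same for the moment, N m; "opening": finger opening in m; "grip_force": force on a finger pad.
Only numpy, scipy, OpenCV 4.12 (cv2) and the standard library are available. Lean on these libraries where they do the work, as an engineer would, in place of code of your own. Each camera call takes 0.05 s, during which the arm holds its last target. There are 200 camera calls.

TASK

Put the parcel tape away: pull the chest's drawer open, slide every roll of tape up off the posts of the stand, and put them, together with the loose roll lying on the left, in the drawer, side by side on its floor. Then push the drawer fully home and, last, swing the hasp over and down onto its staple until it rests flat against the drawer front. Leave the other things where they are.

Things in the scene. Friction and masses are not known exactly. Their poses are not given: they have to be found in the camera images.
- chest: Low wooden one-drawer chest, fixed to the surface, 340 mm wide (along its y), 240 mm deep (its x, from the front face at x = 0 to the back), 100 mm high. Origin: under the middle of its front face; its -x axis points out of the front, towards the robot; z up. Its top board reaches 5 mm further out than the front face.
- drawer (a joint): How far the drawer is pulled out along the chest's -x, in m: 0 = fully home (its front flush with the chest's front), 0.19 = out to the stop. It stays where it is left; about 1.5 N moves it slowly. Starts shut or up to 40 mm ajar.
- drawer_knob (a point): Centre of the drawer's white round knob, in the middle of the drawer front, 50 mm above the surface: 32 mm diameter, 26 mm long along the chest's x, on a 20 mm long neck; its centre stands 33 mm out from the drawer front. Moves with the drawer.
- drawer_in (a point): Middle of the drawer's inner floor (20 mm above the surface), axes as the chest's; moves with the drawer. The inside runs from -85 mm (back of the front panel, 12 mm thick, whose top is 66 mm above the floor) to +125 mm in x and +-150 mm in y; side and back walls are 6 mm thick, 42 mm high. The drawer front's outer face is at x = -97 mm. With the drawer out to its stop, what lies at x below about +90 mm here is clear of the chest's top.
- hasp (a joint): Angle of the steel hasp, in rad: 0 = closed, hanging down flat against the drawer front with the staple in its slot; 1.57 = standing straight out towards the robot; 3.14 = straight up; up to 4.1 = leaning back over the chest's top. Friction holds it where it is left (about 1 N at its end moves it). Starts leaning back, 3.3 to 3.7.
- hasp_hinge (a point): Middle of the hasp's hinge, whose axis lies along the chest's y, at the front edge of the chest's top: 7 mm in front of the front face, 98 mm above the surface, 115 mm to the chest's +y side.
- hasp_tip (a point): Point in the middle of the hasp's end part, 64 mm from the hinge axis. The hasp is a 3 mm steel strap, 44 mm wide and 72 mm long from the hinge, with a slot 22 to 42 mm from the hinge; across its end a rolled bar of 14 mm diameter, 44 mm long, stands 14 mm proud of the face that looks outwards when closed (and backwards when the hasp is up); push on that. The staple is a small loop on the drawer front, 63 mm above the surface, 11 mm proud.
- stand: Wooden stand, fixed: base 220 (x) x 150 (y) x 15 mm with four upright posts, 26 mm in diameter, tops 82 mm above the surface, at x = +-65 mm, y = +-37.5 mm. Origin under the middle of the base, z up. Some posts are empty.
- roll1: Roll of brown parcel tape: ring of 62 mm outer and 38 mm inner diameter, 50 mm high, about 0.12 kg; origin at its centre, 25 mm above its lower end, z along its axis. Starts on a post of the stand, standing on the stand's base; may be absent.
- roll2: Roll of brown parcel tape: ring of 62 mm outer and 38 mm inner diameter, 50 mm high, about 0.12 kg; origin at its centre, 25 mm above its lower end, z along its axis. Starts on a post of the stand, standing on the stand's base; may be absent.
- roll3: Roll of brown parcel tape: ring of 62 mm outer and 38 mm inner diameter, 50 mm high, about 0.12 kg; origin at its centre, 25 mm above its lower end, z along its axis. Starts on a post of the stand, standing on the stand's base; may be absent.
- roll4: Roll of brown parcel tape: ring of 62 mm outer and 38 mm inner diameter, 50 mm high, about 0.12 kg; origin at its centre, 25 mm above its lower end, z along its axis. Starts on a post of the stand, standing on the stand's base; may be absent.
- roll5: Roll of brown parcel tape: ring of 62 mm outer and 38 mm inner diameter, 50 mm high, about 0.12 kg; origin at its centre, 25 mm above its lower end, z along its axis. Starts flat on the surface, to the robot's left; always there.
- vase: Bystander, to be left alone: white ceramic vase, 170 mm tall, 84 mm wide at the top, standing on top of the chest. Origin at the centre of its underside.
- jar: Bystander, to be left alone: glass jar with a red lid, 84 mm across, 110 mm tall. Origin at the centre of its underside.
- brush: Bystander, to be left alone: wooden shoe brush, 170 x 50 x 47 mm. Origin at the centre of its underside.
- dish: Bystander, to be left alone: shallow blue bowl, 110 mm across, 30 mm tall. Origin at the centre of its underside.
- polish: Bystander, to be left alone: dark round shoe-polish tin, 74 mm across, 24 mm tall. Origin at the centre of its underside.
- specs: Bystander, to be left alone: grey spectacle case, 160 x 60 x 40 mm. Origin at the centre of its underside.
- wedge: Bystander, to be left alone: black rubber door wedge, 120 x 40 x 24 mm. Origin at the centre of its underside.
There are look-alikes about, which are no part of the job. What is shaped like the roll4 but orange or pink is not meant.

How it is judged:
By the outcome, as a careful person would: the job done as asked, in the order asked, and still so for the second after the job is handed in, with the robot touching nothing.
Of roll1, roll2, roll3, roll4 only 2 to 3 are there at a start; the rules pass over those that are not, and their reading is None.
At some moment in a run one of roll5 may be knocked a few centimetres aside while the robot is not near it.
Once in a run the grip may slacken for a moment while it holds something.
It also fails if it takes over 210 s, if anything falls off the work surface, if the arm or the gripper's body presses on something with over 40 N, if the wrist force passes 120 N, or if a joint passes its speed limit or range.

## Working session

There is one attempt and no reset: what is moved stays moved. The work goes in short steps, Python scripts to look and compute and a tool call to move; the robot and the scene stay as the last step left them, time stands still between calls to the robot, and variables do not carry over. Pictures are saved under pics/ and viewed, at most 14 in all, crops included, and the job is handed in when it is done.

Besides the shell and the picture viewer there is one more tool, called after "Request:" as name([rows], argument=value, ...), one row to a line, values as JSON. arm_command: Moves the arm, as the interface text tells. Its arguments: {"type":"object","properties":{"moves":{"type":"array"},"squeeze":{"type":"number"}},"required":["moves"]}

```bash
mkdir -p pics; cat > h.py <<'E'
import numpy as np, cv2, json
from scipy.spatial.transform import Rotation as Rn
from cell import robot
def snap(n,name):
    im=robot.read_camera(n); cv2.imwrite(f'pics/{name}.png',im[:,:,::-1]); return im
def ray(n,u,v,m=None):
    m=m or robot.camera_model(n); R=np.array(m['R']);t=np.array(m['t'])
    x=(u-m['cx'])/m['fx'];y=(v-m['cy'])/m['fy']
    if n=='wrist':
        r=np.hypot(x,y); d=np.array([x/r*np.sin(r),y/r*np.sin(r),np.cos(r)]) if r>1e-9 else np.array([0,0,1.])
    else: d=np.array([x,y,1.])
    return -R.T@t, R.T@d
def onz(n,u,v,z,m=None):
    o,d=ray(n,u,v,m); return o+d*(z-o[2])/d[2]
def proj(n,X,m=None):
    m=m or robot.camera_model(n); c=np.array(m['R'])@np.array(X)+np.array(m['t'])
    if n=='wrist':
        r=np.hypot(c[0],c[1]);a=np.arctan2(r,c[2]); return m['cx']+m['fx']*a*c[0]/r, m['cy']+m['fy']*a*c[1]/r
    return m['cx']+m['fx']*c[0]/c[2], m['cy']+m['fy']*c[1]/c[2]
def st():
    s=robot.observe(); print('t',round(s['time'],2),'p',np.round(s['tool_pos'],4),'r',np.round(s['tool_rot'],3),'q',np.round(s['qpos'],3),'F',np.round(s['contact_force'],1),'op',round(s['opening'],4),'g',s['grip_force']); return s
E
python3 - <<'E'
from h import *
s=st()
a=snap('scene','s0');b=snap('top','t0')
for n in('scene','top'):
    m=robot.camera_model(n); print(n,np.round(-np.array(m['R']).T@m['t'],3),m['fx'])
cv2.imwrite('pics/t0x.png',cv2.resize(b[:,:,::-1],(800,600),interpolation=cv2.INTER_CUBIC))
cv2.imwrite('pics/s0x.png',cv2.resize(a[:,:,::-1],(800,600),interpolation=cv2.INTER_CUBIC))
E
```

```text
t 0.0 p [ 0.1328 -0.5075  0.226 ] r [-3.14  -0.     0.256] q [-1.461  0.343  1.525  0.     1.275 -0.146] F [-0.7  0.9 -0.5] op 0.0918 g 0.0
scene [ 1.355 -0.29   0.996] 386.6995435699548
top [ 0.511 -0.038  1.131] 361.9827009623275
```

View pics/t0x.png

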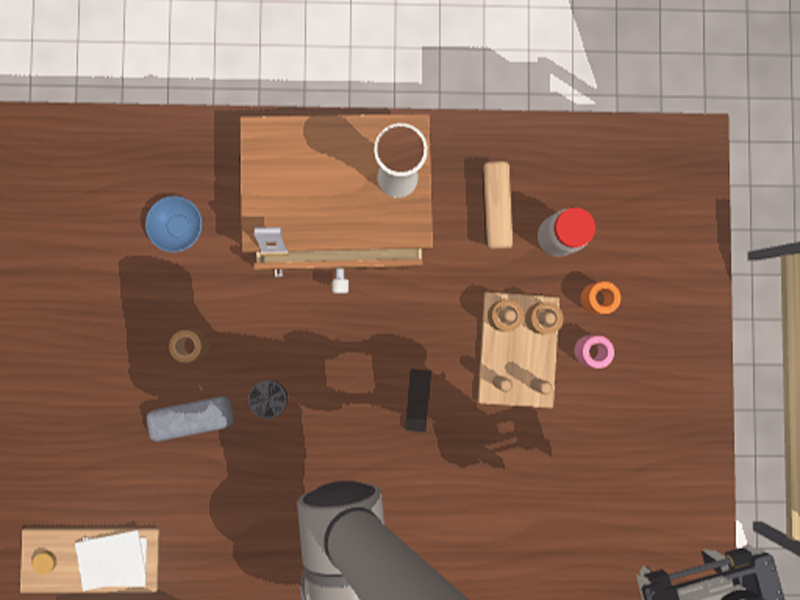

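View pics/s0x.png

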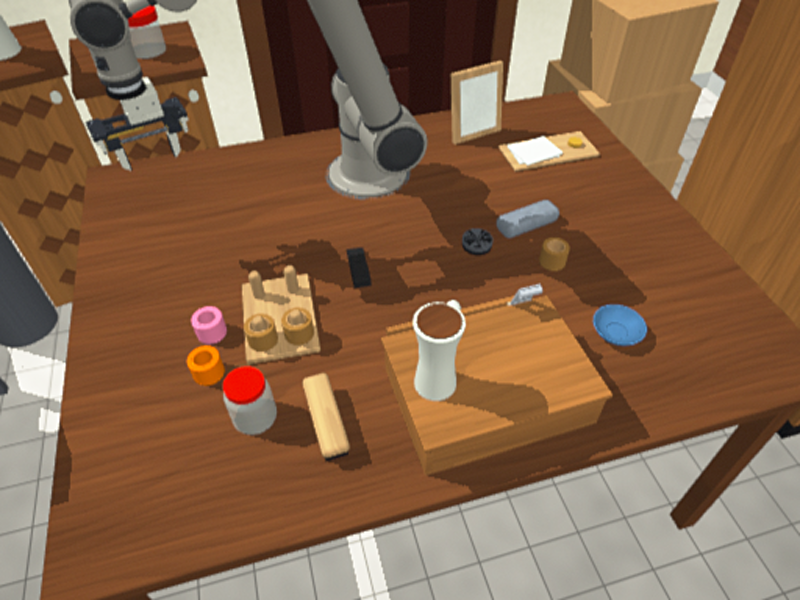

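The top view shows the chest with its front edge from (243,249) to (432,247), the knob at (340,283), and the hasp at (270,240). The stand is around (518,350), with brown rolls on its two far posts at (506,315) and (545,317). The loose brown roll is at (185,346). The ring look-alikes are orange (602,297) and pink (595,351). They have the wrong colour, so I'll leave them. Next I'll measure and make one crop to confirm.

```bash
python3 - <<'E'
from h import *
k=1/1.5625
P=lambda u,v,z:np.round(onz('top',u*k,v*k,z),4)
for n,u,v,z in [('cFL',243,249,.1),('cFR',432,247,.1),('cBL',240,117,.1),('cBR',430,115,.1),('knobtip',340,290,.05),('knob c',340,284,.05),('drF L',256,267,.086),('drF R',421,263,.086),('hasp far L',254,230,.14),('sFL',485,292,.015),('sFR',560,297,.015),('sBL',479,403,.015),('sBR',552,408,.015),('postA',503,383,.082),('postB',542,386,.082),('post1',511,318,.082),('post2',549,319,.082),('r1top',506,315,.065),('r2top',545,317,.065),('roll5',185,346,.05),('jar',575,228,.11),('brush',498,205,.047),('vase',400,150,.17),('polish',267,398,.024),('specs',190,418,.04),('wedge',418,400,.024)]: print(n,P(u,v,z))
b=cv2.imread('pics/t0.png'); a=cv2.imread('pics/s0.png')
c1=cv2.resize(b[130:260,100:410],(800,335),interpolation=cv2.INTER_CUBIC)
c2=cv2.resize(b[140:195,145:290],(690,262),interpolation=cv2.INTER_CUBIC)
o=np.zeros((600,800,3),np.uint8);o[:335]=c1;o[336:598,:690]=c2
cv2.imwrite('pics/c1.png',o)
E
```

```text
cFL [0.644  0.2154 0.1   ]
cFR [ 0.6518 -0.1293  0.1   ]
cBL [0.8878 0.2259 0.1   ]
cBR [ 0.8977 -0.1241  0.1   ]
knobtip [0.574  0.0418 0.05  ]
knob c [0.5854 0.042  0.05  ]
drF L [0.6127 0.1943 0.086 ]
drF R [ 0.6236 -0.1102  0.086 ]
hasp far L [0.6725 0.187  0.14  ]
sFL [ 0.575  -0.2426  0.015 ]
sFR [ 0.5666 -0.3924  0.015 ]
sBL [ 0.3564 -0.2312  0.015 ]
sBR [ 0.3474 -0.3756  0.015 ]
postA [ 0.4027 -0.2642  0.082 ]
postB [ 0.3976 -0.3369  0.082 ]
post1 [ 0.5232 -0.2791  0.082 ]
post2 [ 0.522  -0.3503  0.082 ]
r1top [ 0.529  -0.2735  0.065 ]
r2top [ 0.5259 -0.3477  0.065 ]
roll5 [0.4649 0.3328 0.05  ]
jar [ 0.6886 -0.3904  0.11  ]
brush [ 0.7425 -0.2618  0.047 ]
vase [ 0.8094 -0.0669  0.17  ]
polish [0.3648 0.1819 0.024 ]
specs [0.3283 0.3234 0.04  ]
wedge [ 0.3627 -0.1105  0.024 ]
```

View pics/c1.png

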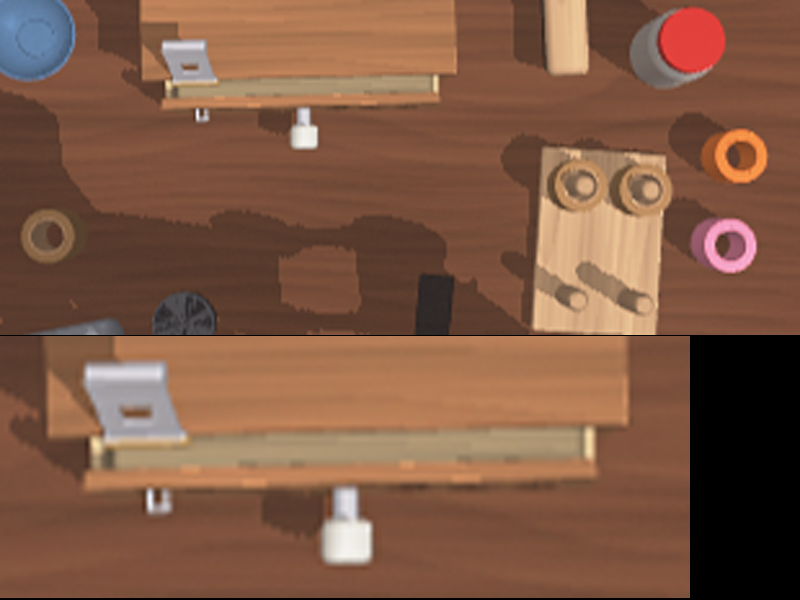

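The crop confirms two brown rolls on the far posts and the loose brown roll on the left. The orange and pink rings are the look-alikes. The drawer is about 35 mm ajar. Next, approach the knob.

```bash
cat >> h.py <<'E'
CY=.028; CO=np.array([.653,.043,0])
def chest(x,y,z): return CO+np.array([x*np.cos(CY)-y*np.sin(CY),x*np.sin(CY)+y*np.cos(CY),z])
def rel(p,yaw,frm=None):
    """shift & turn in tool axes (tool down) from pose frm=(p,yaw) or measured"""
    if frm is None:
        s=robot.observe(); R=Rn.from_euler('xyz',s['tool_rot']); p0=np.array(s['tool_pos'])
    else: p0=np.array(frm[0]); R=Rn.from_euler('xyz',[np.pi,0,frm[1]])
    T=Rn.from_euler('xyz',[np.pi,0,yaw])
    return np.round(R.inv().apply(np.array(p)-p0),4),np.round((R.inv()*T).as_rotvec(),3)
E
python3 - <<'E'
from h import *
print(rel([.585,.042,.16],.028), chest(-.19,0,0))
E
```

```text
(array([ 0.5765, -0.4171,  0.0668]), array([-0.001, -0.   ,  0.228])) [0.46307448 0.0376807  0.        ]
```

Request:
arm_command([
  [[0.038,-0.028,0.0],[0,0,0],0.06],
  [[0.076,-0.056,0.0],[0,0,0],0.06],
  [[0.115,-0.083,0.0],[0,0,0],0.06],
  [[0.153,-0.111,0.0],[0,0,0],0.06],
  [[0.192,-0.139,0.0],[0,0,0],0.06],
], squeeze=25)

```text
time: 0.6
tool_pos: [0.2841, -0.3232, 0.2265]
tool_rot: [-3.141, 0.0, 0.255]
contact_force: [0.1, -0.0, -0.3]
opening: 0.0609
grip_force: 0.0
```

Request:
arm_command([
  [[0.038,-0.028,0.0],[0,0,0],0.06],
  [[0.076,-0.056,0.0],[0,0,0],0.06],
  [[0.115,-0.083,0.0],[0,0,0],0.06],
  [[0.153,-0.111,0.0],[0,0,0],0.06],
  [[0.192,-0.139,0.0],[0,0,0],0.06],
])

```text
time: 1.1
tool_pos: [0.4348, -0.14, 0.2266]
tool_rot: [3.142, 0.0, 0.256]
contact_force: [0.7, -1.7, 0.0]
opening: 0.0599
grip_force: 0.0
```

Request:
arm_command([
  [[0.038,-0.028,0.01],[0,0,0.05],0.06],
  [[0.076,-0.056,0.02],[0,0,0.1],0.06],
  [[0.115,-0.083,0.04],[0,0,0.15],0.06],
  [[0.153,-0.111,0.06],[0,0,0.2],0.06],
  [[0.192,-0.139,0.066],[0,0,0.228],0.06],
])

```text
time: 1.6
tool_pos: [0.5835, 0.0421, 0.1583]
tool_rot: [-3.142, 0.004, 0.026]
contact_force: [0.7, -1.3, 0.9]
opening: 0.0599
grip_force: 0.0
```

```bash
python3 - <<'E'
from h import *
st(); im=snap('wrist','w1'); print(im.shape, proj('wrist',[.585,.042,.05]))
print(rel([.585,.042,.034],.028))
E
```

```text
t 1.6 p [0.5835 0.0421 0.1583] r [-3.142  0.004  0.026] q [-0.059  0.512  1.45  -0.     1.184  1.486] F [ 0.7 -1.3  0.9] op 0.0599 g 0.0
(384, 512, 3) (np.float64(260.633309017305), np.float64(192.0048241071246))
(array([-0.0024,  0.0061,  0.1235]), array([-0.003,  0.001, -0.   ]))
```

View pics/w1.png

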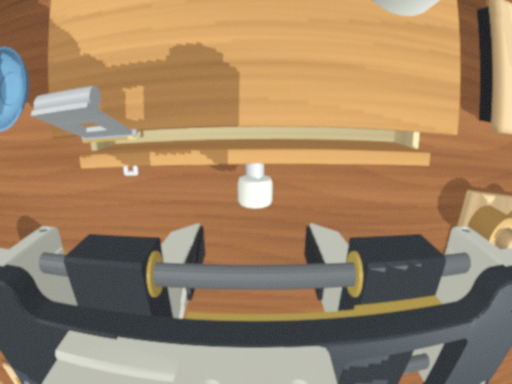

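The wrist view shows the knob at (255,190), centred between the fingers, with the hasp leaning back at (85,115). Descending.

Request:
arm_command([
  [[-0.002,0.006,0.025],[0,0,0],0.06],
  [[-0.002,0.006,0.055],[0,0,0],0.06],
  [[-0.002,0.006,0.085],[0,0,0],0.06],
  [[-0.002,0.006,0.11],[0,0,0],0.06],
  [[-0.002,0.006,0.124],[0,0,0],0.06],
])

```text
time: 2.15
tool_pos: [0.5807, 0.0344, 0.0344]
tool_rot: [-3.141, 0.004, 0.028]
contact_force: [-0.6, 0.8, -0.3]
opening: 0.0597
grip_force: 0.0
```

Request:
arm_command([
  [[0,0,0],[0,0,0],0.06],
  [[0,0,0],[0,0,0],0.02],
  [[0,0,0],[0,0,0],0.02],
  [[0,0,0],[0,0,0],0.02],
  [[0,0,0],[0,0,0],0.02],
], squeeze=25)

```text
time: 2.65
tool_pos: [0.5823, 0.0409, 0.0381]
tool_rot: [-3.132, -0.002, 0.025]
contact_force: [0.1, 42.1, 2.7]
opening: 0.0329
grip_force: 20.5
```

```bash
python3 - <<'E'
from h import *
st()
E
```

```text
t 2.65 p [0.5823 0.0409 0.0381] r [-3.132e+00 -2.000e-03  2.500e-02] q [-0.067  0.651  1.58   0.013  0.91   1.471] F [ 0.1 42.1  2.7] op 0.0329 g 20.546032190322876
```

Request:
arm_command([
  [[0,-0.006,0],[0,0,0],0.02],
  [[-0.01,-0.006,0],[0,0,0],0.02],
  [[-0.025,-0.006,0],[0,0,0],0.02],
  [[-0.042,-0.006,0],[0,0,0],0.02],
  [[-0.06,-0.006,0],[0,0,0],0.02],
])

```text
time: 3.15
tool_pos: [0.5229, 0.0398, 0.0382]
tool_rot: [-3.14, -0.004, 0.027]
contact_force: [1.3, 6.3, 0.2]
opening: 0.0316
grip_force: 25.0
```

Request:
arm_command([
  [[-0.017,0,0],[0,0,0],0.02],
  [[-0.034,0,0],[0,0,0],0.02],
  [[-0.051,0,0],[0,0,0],0.02],
  [[-0.066,0,0],[0,0,0],0.02],
  [[-0.08,0,0],[0,0,0],0.02],
])

```text
time: 3.65
tool_pos: [0.4428, 0.0371, 0.0381]
tool_rot: [-3.141, -0.004, 0.027]
contact_force: [3.1, 5.9, 0.3]
opening: 0.0314
grip_force: 25.0
```

Request:
arm_command([
  [[-0.005,0,0],[0,0,0],0.02],
  [[-0.01,0,0],[0,0,0],0.02],
  [[-0.015,0,0],[0,0,0],0.02],
  [[-0.018,0,0],[0,0,0],0.02],
  [[-0.018,0,0],[0,0,0],0.02],
])

```text
time: 4.15
tool_pos: [0.4285, 0.0366, 0.0382]
tool_rot: [-3.141, -0.01, 0.026]
contact_force: [9.9, 8.8, -8.4]
opening: 0.0314
grip_force: 25.0
```

Request:
arm_command([
  [[0.003,-0.001,0],[0,0,0],0.02],
  [[0.003,-0.001,0],[0,0,0],0.06],
  [[0.003,-0.001,0],[0,0,0],0.06],
  [[0.003,-0.001,-0.02],[0,0,0],0.07],
  [[0.003,-0.001,-0.06],[0,0,0],0.08],
])

```text
time: 4.65
tool_pos: [0.4247, 0.0371, 0.0956]
tool_rot: [-3.141, 0.007, 0.028]
contact_force: [2.2, 0.7, -0.3]
opening: 0.059
grip_force: 0.0
```

Request:
arm_command([
  [[0,0,-0.04],[0,0,0],0.0918],
  [[0,0,-0.08],[0,0,0],0.0918],
  [[0,0,-0.1],[0,0,0],0.0918],
  [[0,0,-0.1],[0,0,0],0.0918],
  [[0,0,-0.1],[0,0,0],0.0918],
])

```text
time: 5.15
tool_pos: [0.4265, 0.037, 0.1965]
tool_rot: [3.141, 0.0, 0.028]
contact_force: [-0.0, 1.1, -1.6]
opening: 0.0915
grip_force: 0.0
```

```bash
python3 - <<'E'
from h import *
st(); print(rel([.528,-.276,.2],1.51))
im=snap('top','t1')
m=robot.camera_model('top')
hsv=cv2.cvtColor(im,cv2.COLOR_RGB2HSV)
c=im[90:260,80:380]; cv2.imwrite('pics/t1x.png',cv2.resize(c[:,:,::-1],(800,453),interpolation=cv2.INTER_CUBIC))
E
```

```text
t 5.15 p [0.4265 0.037  0.1965] r [3.141 0.    0.028] q [-0.093  0.196  1.819 -0.     1.128  1.451] F [-0.   1.1 -1.6] op 0.0915 g 0.0
(array([ 0.0928,  0.3157, -0.0034]), array([-0.   ,  0.   , -1.482]))
```

View pics/t1x.png

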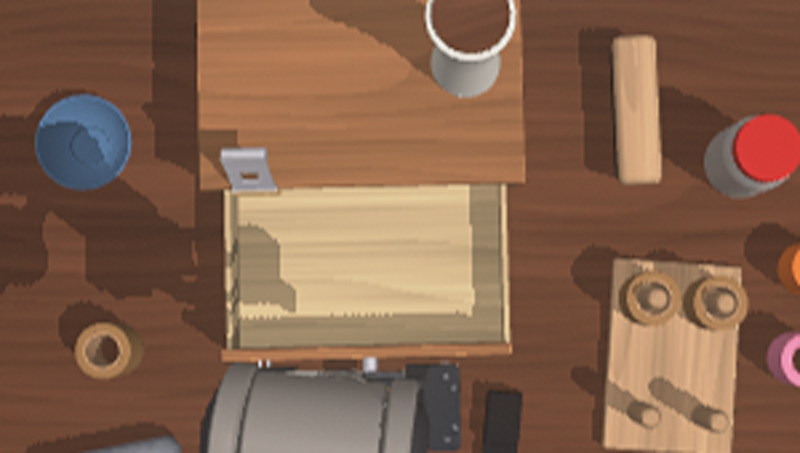

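The drawer is at its stop and the floor is clear. The rolls on the stand haven't moved. Next is the first stand roll.

Request:
arm_command([
  [[0.009,0.032,0],[0,0,-0.148],0.0918],
  [[0.019,0.063,0],[0,0,-0.296],0.0918],
  [[0.028,0.095,0],[0,0,-0.444],0.0918],
  [[0.037,0.126,0],[0,0,-0.592],0.0918],
  [[0.046,0.158,0],[0,0,-0.74],0.0918],
])

```text
time: 5.7
tool_pos: [0.4767, -0.1205, 0.195]
tool_rot: [-3.138, 0.001, 0.774]
contact_force: [0.4, 1.0, 0.1]
opening: 0.0917
grip_force: 0.0
```

Request:
arm_command([
  [[-0.014,0.03,0],[0,0,-0.148],0.0918],
  [[-0.029,0.059,0],[0,0,-0.296],0.0918],
  [[-0.043,0.089,0],[0,0,-0.444],0.0918],
  [[-0.058,0.118,0],[0,0,-0.592],0.0918],
  [[-0.072,0.148,0],[0,0,-0.74],0.0918],
])

```text
time: 6.2
tool_pos: [0.5277, -0.2769, 0.1945]
tool_rot: [-3.138, -0.002, 1.514]
contact_force: [-0.3, 0.6, 0.8]
opening: 0.092
grip_force: 0.0
```

```bash
python3 - <<'E'
from h import *
m0=robot.camera_model('wrist'); s=st(); im=snap('wrist','w2')
print(proj('wrist',[.528,-.276,.082],m0),proj('wrist',[.5237,-.351,.082],m0))
s=st(); print(rel([.528,-.276,.034],1.51))
E
```

```text
t 6.2 p [ 0.5277 -0.2769  0.1945] r [-3.138e+00 -2.000e-03  1.514e+00] q [-0.612  0.5    1.365 -0.     1.281 -0.555] F [-0.3  0.6  0.8] op 0.092 g 0.0
(np.float64(254.203457976489), np.float64(186.43608217601755)) (np.float64(254.25830678239709), np.float64(256.244589566297))
t 6.25 p [ 0.5288 -0.2818  0.1942] r [-3.140e+00  1.000e-03  1.521e+00] q [-0.616  0.504  1.359 -0.002  1.28  -0.566] F [-1.3 -3.6  0.1] op 0.0918 g 0.0
(array([ 0.0059, -0.0008,  0.1602]), array([-0.002,  0.001,  0.011]))
```

View pics/w2.png

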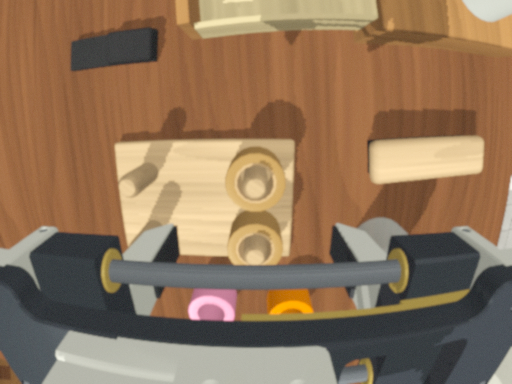

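The wrist view shows both rolls on their posts, post tops at about (257,179) and (255,241), a few pixels off the prediction. I'll refine from this picture.

```bash
cat >> h.py <<'E'
def wm(p,r):
    """wrist camera model for tool pose p,r, from the current fixed camera-tool offset"""
    m=dict(robot.camera_model('wrist')); s=robot.observe()
    R0=Rn.from_euler('xyz',s['tool_rot']).as_matrix(); R1=Rn.from_euler('xyz',r).as_matrix()
    Rc=np.array(m['R'])@R0; tc=np.array(m['R'])@np.array(s['tool_pos'])+np.array(m['t'])
    m['R']=Rc@R1.T; m['t']=tc-m['R']@np.array(p); return m
E
python3 - <<'E'
from h import *
m=wm([.5277,-.2769,.1945],[-3.138,-.002,1.514])
for u,v,z in [(257,179,.082),(255,241,.082),(256,179,.065),(255,239,.065),(118,143,.015),(293,140,.015)]: print(np.round(onz('wrist',u,v,z,m),4))
print('cam',-np.array(m['R']).T@m['t'])
st()
E
```

```text
[ 0.531  -0.2688  0.082 ]
[ 0.5254 -0.3332  0.082 ]
[ 0.5298 -0.2732  0.065 ]
[ 0.5251 -0.3393  0.065 ]
[ 0.3631 -0.2299  0.015 ]
[ 0.5741 -0.2423  0.015 ]
cam [ 0.53323065 -0.19887412  0.35251091]
t 6.25 p [ 0.5288 -0.2818  0.1942] r [-3.140e+00  1.000e-03  1.521e+00] q [-0.616  0.504  1.359 -0.002  1.28  -0.566] F [-1.3 -3.6  0.1] op 0.0918 g 0.0
```

Request:
arm_command([
  [[0,0,0.01],[0,0,0],0.0918],
  [[0,0,0.02],[0,0,0],0.0918],
  [[0,0,0.03],[0,0,0],0.0918],
  [[0,0,0.04],[0,0,0],0.0918],
  [[0,0,0.05],[0,0,0],0.0918],
])

```text
time: 6.75
tool_pos: [0.5282, -0.2752, 0.1459]
tool_rot: [-3.141, -0.0, 1.508]
contact_force: [1.0, -0.5, 0.4]
opening: 0.0919
grip_force: 0.0
```

```bash
python3 - <<'E'
from h import *
s=st(); m=robot.camera_model('wrist')
im=snap('wrist','w3')
print('cam',-np.array(m['R']).T@m['t'],proj('wrist',[.528,-.276,.082],m),proj('wrist',[.5237,-.351,.082],m))
g=cv2.medianBlur(cv2.cvtColor(im,cv2.COLOR_RGB2GRAY),5)
c=cv2.HoughCircles(g[:225],cv2.HOUGH_GRADIENT,1,30,param1=80,param2=22,minRadius=25,maxRadius=55)
for u,v,r in (c[0] if c is not None else []): print(u,v,r,np.round(onz('wrist',u,v,.065,m),4))
st()
E
```

```text
t 6.75 p [ 0.5282 -0.2752  0.1459] r [-3.141 -0.     1.508] q [-0.609  0.541  1.437 -0.     1.165 -0.546] F [ 1.  -0.5  0.4] op 0.0919 g 0.0
cam [ 0.53371081 -0.19687286  0.30376855] (np.float64(253.33301875412045), np.float64(205.3423893865581)) (np.float64(253.950638860202), np.float64(284.07569651609606))
254.5 187.5 32.5 [ 0.5296 -0.2663  0.065 ]
284.5 128.5 27.9 [ 0.5567 -0.2186  0.065 ]
t 6.8 p [ 0.5275 -0.2749  0.1442] r [-3.139e+00 -2.000e-03  1.508e+00] q [-0.609  0.543  1.439 -0.     1.164 -0.547] F [ 0.   0.6 -0.4] op 0.0918 g 0.0
```

View pics/w3.png

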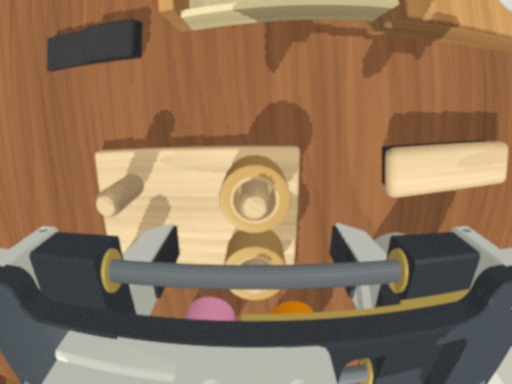

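The closer view puts the post top at (255,203), against a prediction of (253,205), so the estimate holds. Going down to grip.

Request:
arm_command([
  [[0,0,0.025],[0,0,0],0.0918],
  [[0,0,0.05],[0,0,0],0.0918],
  [[0,0,0.075],[0,0,0],0.0918],
  [[0,0,0.095],[0,0,0],0.0918],
  [[0,0,0.109],[0,0,0],0.0918],
])

```text
time: 7.3
tool_pos: [0.5279, -0.2755, 0.0364]
tool_rot: [-3.14, -0.001, 1.508]
contact_force: [1.2, -0.4, -0.6]
opening: 0.0916
grip_force: 0.0
```

Request:
arm_command([
  [[0,0,0],[0,0,0],0.0918],
  [[0,0,0],[0,0,0],0.05],
  [[0,0,0],[0,0,0],0.05],
  [[0,0,0],[0,0,0],0.05],
  [[0,0,0],[0,0,0],0.05],
], squeeze=30)

```text
time: 7.8
tool_pos: [0.5287, -0.2763, 0.0387]
tool_rot: [3.14, 0.001, 1.508]
contact_force: [-0.3, 0.1, 0.4]
opening: 0.0644
grip_force: 0.0
```

Request:
arm_command([
  [[0,0,-0.005],[0,0,0],0.05],
  [[0,0,-0.02],[0,0,0],0.05],
  [[0,0,-0.045],[0,0,0],0.05],
  [[0,0,-0.07],[0,0,0],0.05],
  [[0,0,-0.09],[0,0,0],0.05],
])

```text
time: 8.3
tool_pos: [0.5286, -0.2762, 0.1297]
tool_rot: [3.14, 0.001, 1.508]
contact_force: [-0.8, 0.2, -1.8]
opening: 0.0617
grip_force: 30.0
```

Request:
arm_command([
  [[0,0,-0.01],[0,0,0],0.05],
  [[0,0,-0.03],[0,0,0],0.05],
  [[0,0,-0.05],[0,0,0],0.05],
  [[0,0,-0.06],[0,0,0],0.05],
  [[0,0,-0.06],[0,0,0],0.05],
])

```text
time: 8.8
tool_pos: [0.5288, -0.2764, 0.189]
tool_rot: [3.14, 0.001, 1.508]
contact_force: [-0.2, -0.6, -0.9]
opening: 0.0619
grip_force: 30.0
```

```bash
python3 - <<'E'
from h import *
s=st()
for y in(-.09,0,.09): print(chest(-.093+(-.035 if y else .03),y,.034))
p=chest(-.093-.035,-.09,0); t=[p[0],p[1],s['tool_pos'][2]]
print(rel(t,.028))
E
```

```text
t 8.8 p [ 0.5288 -0.2764  0.189 ] r [3.140e+00 1.000e-03 1.508e+00] q [-0.61   0.502  1.378 -0.     1.26  -0.547] F [-0.2 -0.6 -0.9] op 0.0619 g 29.999824231490493
[ 0.52756984 -0.05054825  0.034     ]
[0.59002469 0.04123623 0.034     ]
[0.5225305  0.12938119 0.034     ]
(array([ 0.2253, -0.0155, -0.0003]), array([ 0.003, -0.   ,  1.48 ]))
```

Request:
arm_command([
  [[0.022,-0.002,0],[0,0,0.148],0.05],
  [[0.045,-0.003,0],[0,0,0.296],0.05],
  [[0.067,-0.005,0],[0,0,0.444],0.05],
  [[0.09,-0.006,0],[0,0,0.592],0.05],
  [[0.113,-0.008,0],[0,0,0.74],0.05],
])

```text
time: 9.3
tool_pos: [0.5268, -0.1616, 0.1863]
tool_rot: [-3.139, 0.001, 0.762]
contact_force: [-0.8, 0.3, -0.7]
opening: 0.0618
grip_force: 30.0
```

Request:
arm_command([
  [[0.016,-0.016,0],[0,0,0.148],0.05],
  [[0.031,-0.033,0],[0,0,0.296],0.05],
  [[0.047,-0.049,0],[0,0,0.444],0.05],
  [[0.062,-0.065,0],[0,0,0.592],0.05],
  [[0.078,-0.082,0],[0,0,0.74],0.05],
])

```text
time: 9.8
tool_pos: [0.5259, -0.0486, 0.1864]
tool_rot: [-3.141, 0.002, 0.021]
contact_force: [-0.2, -0.1, -0.8]
opening: 0.0619
grip_force: 30.0
```

Request:
arm_command([
  [[0,0,0.02],[0,0,0],0.05],
  [[0,0,0.05],[0,0,0],0.05],
  [[0,0,0.08],[0,0,0],0.05],
  [[0,0,0.1],[0,0,0],0.05],
  [[0,0,0.115],[0,0,0],0.05],
])

```text
time: 10.3
tool_pos: [0.525, -0.0492, 0.07]
tool_rot: [-3.141, 0.004, 0.028]
contact_force: [1.0, -0.1, 0.2]
opening: 0.0619
grip_force: 30.0
```

```bash
python3 - <<'E'
from h import *
s=st(); p=chest(-.128,-.09,.05); print(p,rel(p,.028))
im=snap('top','t2'); c=im[90:240,130:330]; cv2.imwrite('pics/t2x.png',cv2.resize(c[:,:,::-1],(800,600),interpolation=cv2.INTER_CUBIC))
E
```

```text
t 10.3 p [ 0.525  -0.0492  0.07  ] r [-3.141  0.004  0.028] q [-0.239  0.527  1.714 -0.     0.904  1.304] F [ 1.  -0.1  0.2] op 0.0619 g 29.999683862552047
[ 0.52756984 -0.05054825  0.05      ] (array([0.0027, 0.0014, 0.02  ]), array([-0.001,  0.004, -0.   ]))
```

View pics/t2x.png

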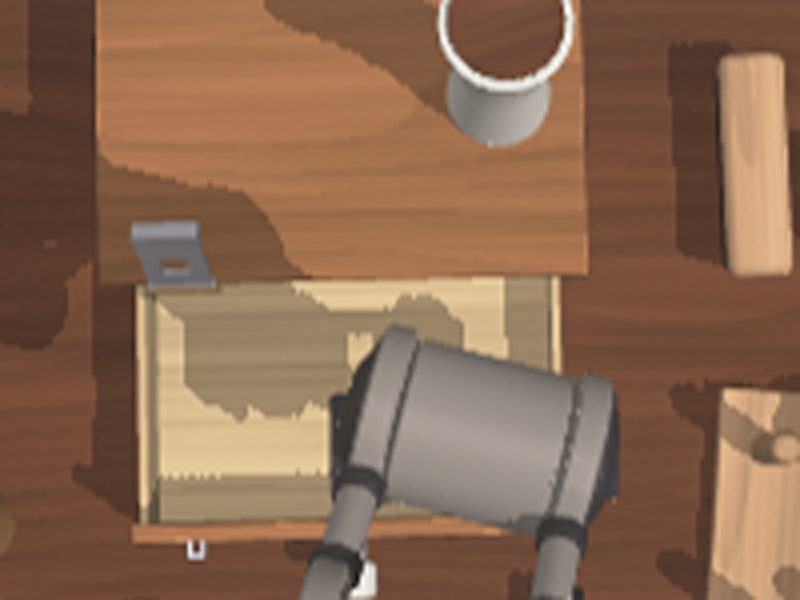

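The picture shows the arm above the drawer's right part, hiding the roll. I'll lower by feel instead.

Request:
arm_command([
  [[0.002,0,0.004],[0,0,0],0.05],
  [[0.002,0,0.008],[0,0,0],0.05],
  [[0.002,0,0.012],[0,0,0],0.05],
  [[0.002,0,0.015],[0,0,0],0.05],
  [[0.002,0,0.017],[0,0,0],0.05],
])

```text
time: 10.85
tool_pos: [0.5287, -0.0496, 0.0559]
tool_rot: [3.141, -0.0, 0.028]
contact_force: [-1.0, -0.5, -1.0]
opening: 0.062
grip_force: 30.0
```

Request:
arm_command([
  [[0,0,0.001],[0,0,0],0.05],
  [[0,0,0.002],[0,0,0],0.05],
  [[0,0,0.003],[0,0,0],0.05],
  [[0,0,0.004],[0,0,0],0.05],
  [[0,0,0.005],[0,0,0],0.05],
])

```text
time: 11.35
tool_pos: [0.5287, -0.0496, 0.0508]
tool_rot: [3.141, -0.0, 0.028]
contact_force: [0.4, 0.3, -1.3]
opening: 0.0614
grip_force: 30.0
```

Request:
arm_command([
  [[0,0,0.001],[0,0,0],0.05],
  [[0,0,0.002],[0,0,0],0.05],
  [[0,0,0.003],[0,0,0],0.05],
  [[0,0,0.004],[0,0,0],0.05],
  [[0,0,0.004],[0,0,0],0.05],
])

```text
time: 11.85
tool_pos: [0.5286, -0.0496, 0.0467]
tool_rot: [3.142, 0.0, 0.028]
contact_force: [0.3, 0.3, -1.3]
opening: 0.0618
grip_force: 30.0
```

Request:
arm_command([
  [[0,0,0.001],[0,0,0],0.05],
  [[0,0,0.002],[0,0,0],0.05],
  [[0,0,0.003],[0,0,0],0.05],
  [[0,0,0.003],[0,0,0],0.05],
  [[0,0,0.003],[0,0,0],0.05],
])

```text
time: 12.35
tool_pos: [0.5287, -0.0496, 0.0438]
tool_rot: [3.141, -0.0, 0.028]
contact_force: [-0.6, -0.2, -0.6]
opening: 0.0618
grip_force: 30.0
```

Request:
arm_command([
  [[0,0,0.001],[0,0,0],0.074],
  [[0,0,0.001],[0,0,0],0.074],
  [[0,0,0.001],[0,0,0],0.074],
  [[0,0,-0.02],[0,0,0],0.074],
  [[0,0,-0.05],[0,0,0],0.074],
])

```text
time: 12.85
tool_pos: [0.5274, -0.0493, 0.093]
tool_rot: [-3.141, 0.004, 0.028]
contact_force: [-0.0, 0.0, -0.4]
opening: 0.0739
grip_force: 0.0
```

Request:
arm_command([
  [[0,0,-0.04],[0,0,0],0.0918],
  [[0,0,-0.08],[0,0,0],0.0918],
  [[0,0,-0.1],[0,0,0],0.0918],
  [[0,0,-0.1],[0,0,0],0.0918],
  [[0,0,-0.1],[0,0,0],0.0918],
])

```text
time: 13.35
tool_pos: [0.5284, -0.0495, 0.1936]
tool_rot: [3.142, -0.0, 0.028]
contact_force: [0.1, 0.6, -0.8]
opening: 0.0918
grip_force: 0.0
```

```bash
python3 - <<'E'
from h import *
s=st(); im=snap('wrist','w4')
p=s['tool_pos'];t=np.array([.524,-.350,p[2]]);h=(p+t)/2
print(rel(h,.768),rel(t,1.508,(h,.768)))
E
```

```text
t 13.35 p [ 0.5284 -0.0495  0.1936] r [ 3.142 -0.     0.028] q [-0.238  0.381  1.561 -0.     1.199  1.305] F [ 0.1  0.6 -0.8] op 0.0918 g 0.0
(array([-0.0059,  0.1502, -0.0009]), array([-0.001,  0.002, -0.74 ])) (array([-0.106 ,  0.1065,  0.    ]), array([ 0.  ,  0.  , -0.74]))
```

View pics/w4.png

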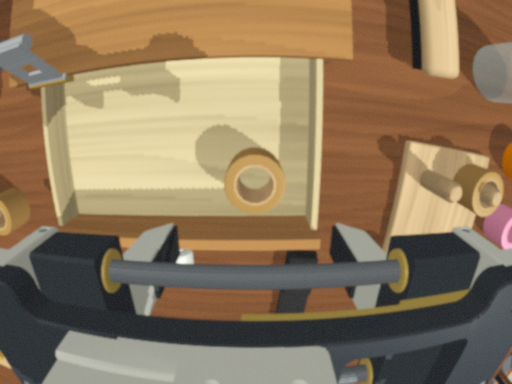

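The wrist view shows the first roll standing in the drawer at (254,180), and the second still on its post at (485,190). Next is roll two.

Request:
arm_command([
  [[-0.001,0.03,0],[0,0,-0.148],0.0918],
  [[-0.002,0.06,0],[0,0,-0.296],0.0918],
  [[-0.004,0.09,0],[0,0,-0.444],0.0918],
  [[-0.005,0.12,0],[0,0,-0.592],0.0918],
  [[-0.006,0.15,0],[0,0,-0.74],0.0918],
])

```text
time: 13.9
tool_pos: [0.5259, -0.2005, 0.1918]
tool_rot: [-3.138, 0.001, 0.774]
contact_force: [1.0, 0.6, -0.8]
opening: 0.0916
grip_force: 0.0
```

Request:
arm_command([
  [[-0.021,0.021,0],[0,0,-0.148],0.0918],
  [[-0.042,0.043,0],[0,0,-0.296],0.0918],
  [[-0.064,0.064,0],[0,0,-0.444],0.0918],
  [[-0.085,0.085,0],[0,0,-0.592],0.0918],
  [[-0.106,0.107,0],[0,0,-0.74],0.0918],
])

```text
time: 14.4
tool_pos: [0.524, -0.351, 0.1916]
tool_rot: [-3.139, -0.002, 1.514]
contact_force: [0.4, 0.8, -0.1]
opening: 0.0918
grip_force: 0.0
```

Request:
arm_command([
  [[0,0,0.02],[0,0,0],0.0918],
  [[0,0,0.05],[0,0,0],0.0918],
  [[0,0,0.06],[0,0,0],0.0918],
  [[0,0,0.06],[0,0,0],0.0918],
  [[0,0,0.06],[0,0,0],0.0918],
])

```text
time: 14.9
tool_pos: [0.5252, -0.3502, 0.1341]
tool_rot: [3.142, 0.0, 1.508]
contact_force: [-0.0, -0.2, 0.8]
opening: 0.0922
grip_force: 0.0
```

```bash
python3 - <<'E'
from h import *
m=robot.camera_model('wrist'); s=st(); print(rel([.524,-.350,.036],1.508))
im=snap('wrist','w5')
print(proj('wrist',[.524,-.350,.082],m),proj('wrist',[.528,-.276,.082],m))
cv2.imwrite('pics/w5x.png',im[100:260,100:400,::-1])
E
```

```text
t 14.9 p [ 0.5252 -0.3502  0.1341] r [3.142 0.    1.508] q [-0.709  0.614  1.338 -0.     1.189 -0.647] F [-0.  -0.2  0.8] op 0.0922 g 0.0
(array([ 0.0002, -0.0012,  0.0981]), array([0., 0., 0.]))
(np.float64(251.8931197993777), np.float64(209.3243362968851)) (np.float64(250.69770678658193), np.float64(109.17015468582358))
```

View pics/w5x.png

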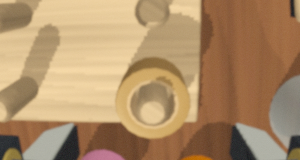

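The post top is at (252,205) as predicted (252,209), with the roll centred between the fingers. Gripping.

Request:
arm_command([
  [[0,0,0.025],[0,0,0],0.0918],
  [[0,0,0.05],[0,0,0],0.0918],
  [[0,0,0.075],[0,0,0],0.0918],
  [[0,0,0.09],[0,0,0],0.0918],
  [[0,0,0.098],[0,0,0],0.0918],
])

```text
time: 15.45
tool_pos: [0.525, -0.3502, 0.0355]
tool_rot: [-3.141, -0.0, 1.508]
contact_force: [-0.8, -0.0, -0.6]
opening: 0.0916
grip_force: 0.0
```

Request:
arm_command([
  [[0,0,0],[0,0,0],0.05],
  [[0,0,0],[0,0,0],0.05],
  [[0,0,0],[0,0,0],0.05],
  [[0,0,0],[0,0,0],0.05],
  [[0,0,0],[0,0,0],0.05],
], squeeze=30)

```text
time: 15.95
tool_pos: [0.5251, -0.3506, 0.0369]
tool_rot: [3.141, 0.001, 1.508]
contact_force: [-0.8, 0.1, 3.6]
opening: 0.0621
grip_force: 30.0
```

Request:
arm_command([
  [[0,0,0],[0,0,0],0.05],
  [[0,0,-0.02],[0,0,0],0.05],
  [[0,0,-0.045],[0,0,0],0.05],
  [[0,0,-0.07],[0,0,0],0.05],
  [[0,0,-0.09],[0,0,0],0.05],
])

```text
time: 16.45
tool_pos: [0.525, -0.3503, 0.127]
tool_rot: [3.141, 0.0, 1.508]
contact_force: [-0.1, 0.3, -1.2]
opening: 0.0619
grip_force: 30.0
```

Request:
arm_command([
  [[0,0,-0.01],[0,0,0],0.05],
  [[0,0,-0.03],[0,0,0],0.05],
  [[0,0,-0.05],[0,0,0],0.05],
  [[0,0,-0.06],[0,0,0],0.05],
  [[0,0,-0.06],[0,0,0],0.05],
])

```text
time: 16.95
tool_pos: [0.5253, -0.3506, 0.1867]
tool_rot: [3.14, 0.001, 1.508]
contact_force: [0.2, -0.5, -0.7]
opening: 0.0619
grip_force: 30.0
```

```bash
python3 - <<'E'
from h import *
s=st(); p=s['tool_pos'];c=chest(-.093+.03,0,0);t=np.array([c[0],c[1],p[2]])
h=(p+t)/2
print(t,rel(h,.768),rel(t,.028,(h,.768)))
E
```

```text
t 16.95 p [ 0.5253 -0.3506  0.1867] r [3.140e+00 1.000e-03 1.508e+00] q [-0.71   0.568  1.269 -0.     1.302 -0.647] F [ 0.2 -0.5 -0.7] op 0.0619 g 29.99968372285366
[0.59002469 0.04123623 0.18672465] (array([ 0.1976,  0.02  , -0.0002]), array([0.002, 0.001, 0.74 ])) (array([ 0.1594, -0.1184, -0.    ]), array([-0.  , -0.  ,  0.74]))
```

Request:
arm_command([
  [[0.04,0.004,0],[0,0,0.148],0.05],
  [[0.079,0.008,0],[0,0,0.296],0.05],
  [[0.119,0.012,0],[0,0,0.444],0.05],
  [[0.158,0.016,0],[0,0,0.592],0.05],
  [[0.198,0.02,0],[0,0,0.74],0.05],
])

```text
time: 17.45
tool_pos: [0.5567, -0.1522, 0.1842]
tool_rot: [-3.139, 0.001, 0.761]
contact_force: [0.5, 0.9, -1.7]
opening: 0.0622
grip_force: 30.0
```

Request:
arm_command([
  [[0.032,-0.024,0],[0,0,0.148],0.05],
  [[0.064,-0.047,0],[0,0,0.296],0.05],
  [[0.096,-0.071,0],[0,0,0.444],0.05],
  [[0.128,-0.095,0],[0,0,0.592],0.05],
  [[0.159,-0.118,0],[0,0,0.74],0.05],
])

```text
time: 17.95
tool_pos: [0.5891, 0.0432, 0.1842]
tool_rot: [-3.141, 0.003, 0.022]
contact_force: [0.5, 0.3, -1.3]
opening: 0.0619
grip_force: 30.0
```

Request:
arm_command([
  [[0,0,0.015],[0,0,0],0.05],
  [[0,0,0.04],[0,0,0],0.05],
  [[0,0,0.07],[0,0,0],0.05],
  [[0,0,0.1],[0,0,0],0.05],
  [[0,0,0.115],[0,0,0],0.05],
])

```text
time: 18.45
tool_pos: [0.5871, 0.0416, 0.0665]
tool_rot: [-3.141, 0.007, 0.028]
contact_force: [0.3, 0.1, -1.3]
opening: 0.0622
grip_force: 30.0
```

Request:
arm_command([
  [[0,0,0.007],[0,0,0],0.05],
  [[0,0,0.014],[0,0,0],0.05],
  [[0,0,0.02],[0,0,0],0.05],
  [[0,0,0.024],[0,0,0],0.05],
  [[0,0,0.026],[0,0,0],0.05],
])

```text
time: 18.95
tool_pos: [0.5899, 0.0414, 0.0449]
tool_rot: [3.141, -0.001, 0.028]
contact_force: [-0.9, 0.3, -1.0]
opening: 0.0621
grip_force: 30.0
```

Request:
arm_command([
  [[0,0,0.001],[0,0,0],0.05],
  [[0,0,0.002],[0,0,0],0.05],
  [[0,0,0.003],[0,0,0],0.05],
  [[0,0,0.004],[0,0,0],0.05],
  [[0,0,0.004],[0,0,0],0.05],
])

```text
time: 19.45
tool_pos: [0.5905, 0.0414, 0.0418]
tool_rot: [3.141, -0.002, 0.028]
contact_force: [-1.4, -0.7, 4.7]
opening: 0.062
grip_force: 30.0
```

Request:
arm_command([
  [[0,0,0],[0,0,0],0.078],
  [[0,0,0],[0,0,0],0.078],
  [[0,0,0],[0,0,0],0.078],
  [[0,0,-0.02],[0,0,0],0.078],
  [[0,0,-0.05],[0,0,0],0.078],
])

```text
time: 19.95
tool_pos: [0.5882, 0.0414, 0.0894]
tool_rot: [-3.141, 0.005, 0.028]
contact_force: [0.5, 0.7, 0.0]
opening: 0.0779
grip_force: 0.0
```

Request:
arm_command([
  [[0,0,-0.04],[0,0,0],0.0918],
  [[0,0,-0.08],[0,0,0],0.0918],
  [[0,0,-0.1],[0,0,0],0.0918],
  [[0,0,-0.1],[0,0,0],0.0918],
  [[0,0,-0.1],[0,0,0],0.0918],
])

```text
time: 20.45
tool_pos: [0.5894, 0.0414, 0.1902]
tool_rot: [3.142, 0.001, 0.028]
contact_force: [-0.2, -0.2, -1.4]
opening: 0.0918
grip_force: 0.0
```

```bash
python3 - <<'E'
from h import *
s=st()
im=snap('top','t3')
def ringsin(im,lo,hi,box):
    x0,y0,x1,y1=box
    g=cv2.medianBlur(cv2.cvtColor(im,cv2.COLOR_RGB2GRAY),3)[y0:y1,x0:x1]
    g=cv2.resize(g,None,fx=4,fy=4,interpolation=cv2.INTER_CUBIC)
    c=cv2.HoughCircles(g,cv2.HOUGH_GRADIENT,1,40,param1=80,param2=20,minRadius=32,maxRadius=52)
    return [] if c is None else [(u/4+x0,v/4+y0,r/4) for u,v,r in c[0]]
for u,v,r in ringsin(im,0,0,(70,185,170,260)): print(u,v,r,np.round(onz('top',u,v,.05),4))
print(rel([.465,.333,s['tool_pos'][2]],.028))
cv2.imwrite('pics/t3x.png',cv2.resize(im[120:270,60:260,::-1],(800,600),interpolation=cv2.INTER_CUBIC))
E
```

```text
t 20.45 p [0.5894 0.0414 0.1902] r [3.142e+00 1.000e-03 2.800e-02] q [-0.059  0.492  1.391 -0.     1.259  1.484] F [-0.2 -0.2 -1.4] op 0.0918 g 0.0
118.625 221.625 10.5 [0.4644 0.3322 0.05  ]
(array([-0.1158, -0.2949, -0.0005]), array([-0.   ,  0.003, -0.   ]))
```

View pics/t3x.png

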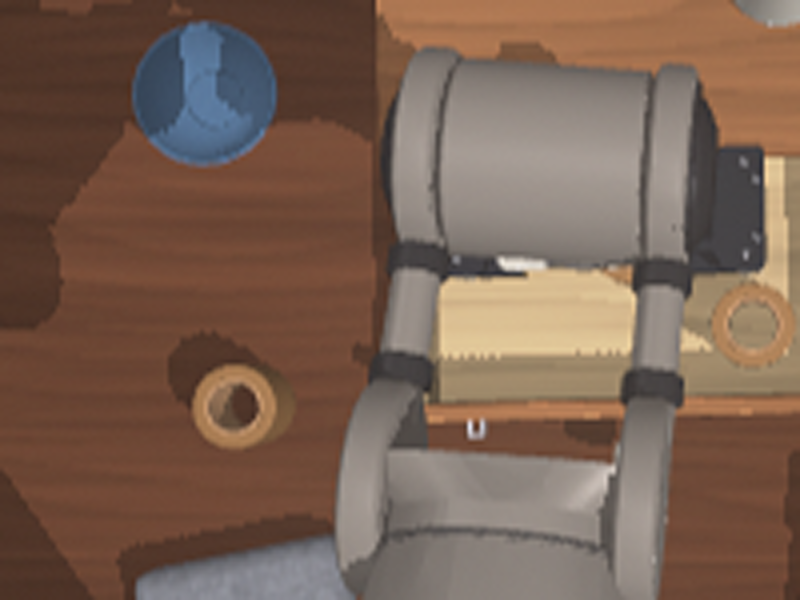

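Roll 5 is still at crop (235,405), which is world (0.4645, 0.332). Moving there.

Request:
arm_command([
  [[-0.012,-0.03,0],[0,0,0],0.0918],
  [[-0.024,-0.06,0],[0,0,0],0.0918],
  [[-0.036,-0.09,0],[0,0,0],0.0918],
  [[-0.048,-0.12,0],[0,0,0],0.0918],
  [[-0.06,-0.15,0],[0,0,0],0.0918],
])

```text
time: 21.0
tool_pos: [0.5241, 0.1905, 0.1887]
tool_rot: [3.141, 0.004, 0.028]
contact_force: [-0.3, 0.6, 0.2]
opening: 0.0919
grip_force: 0.0
```

Request:
arm_command([
  [[-0.012,-0.03,0.01],[0,0,0],0.0918],
  [[-0.024,-0.06,0.03],[0,0,0],0.0918],
  [[-0.036,-0.09,0.06],[0,0,0],0.0918],
  [[-0.048,-0.12,0.07],[0,0,0],0.0918],
  [[-0.057,-0.145,0.08],[0,0,0],0.0918],
])

```text
time: 21.5
tool_pos: [0.4622, 0.3337, 0.1076]
tool_rot: [3.139, 0.005, 0.028]
contact_force: [1.6, 0.6, 0.1]
opening: 0.0917
grip_force: 0.0
```

Request:
arm_command([
  [[0,0,0],[0,0,0],0.0918],
  [[0,0,0],[0,0,0],0.0918],
  [[0,0,0],[0,0,0],0.0918],
  [[0,0,0],[0,0,0],0.0918],
  [[0,0,0],[0,0,0],0.0918],
])

```text
time: 22.0
tool_pos: [0.4652, 0.3323, 0.1111]
tool_rot: [-3.142, -0.001, 0.026]
contact_force: [0.2, -1.2, 0.0]
opening: 0.0917
grip_force: 0.0
```

```bash
python3 - <<'E'
from h import *
m=robot.camera_model('wrist'); s=st()
im=snap('wrist','w6'); print(proj('wrist',[.4645,.332,.05],m))
g=cv2.medianBlur(cv2.cvtColor(im,cv2.COLOR_RGB2GRAY),5)[120:240,150:350]
c=cv2.HoughCircles(g,cv2.HOUGH_GRADIENT,1,60,param1=80,param2=18,minRadius=28,maxRadius=50)
for u,v,r in (c[0] if c is not None else []): print(u+150,v+120,r,np.round(onz('wrist',u+150,v+120,.05,m),4))
print(rel([.4645,.332,.024],.028))
E
```

```text
t 22.0 p [0.4652 0.3323 0.1111] r [-3.142e+00 -1.000e-03  2.600e-02] q [ 0.486  0.538  1.55  -0.     1.052  2.031] F [ 0.2 -1.2  0. ] op 0.0917 g 0.0
(np.float64(254.38323935723835), np.float64(207.44096849965962))
249.5 204.5 35.2 [0.4668 0.3359 0.05  ]
(array([-0.0007,  0.0004,  0.0871]), array([-0.   , -0.001, -0.001]))
```

Request:
arm_command([
  [[0.001,-0.002,0.025],[0,0,0],0.0918],
  [[0.001,-0.002,0.05],[0,0,0],0.0918],
  [[0.001,-0.002,0.07],[0,0,0],0.0918],
  [[0.001,-0.002,0.082],[0,0,0],0.0918],
  [[0.001,-0.002,0.088],[0,0,0],0.0918],
])

```text
time: 22.55
tool_pos: [0.4654, 0.3346, 0.022]
tool_rot: [3.141, 0.001, 0.027]
contact_force: [0.1, 0.6, -0.2]
opening: 0.0918
grip_force: 0.0
```

Request:
arm_command([
  [[0,0,0],[0,0,0],0.05],
  [[0,0,0],[0,0,0],0.05],
  [[0,0,0],[0,0,0],0.05],
  [[0,0,0],[0,0,0],0.05],
  [[0,0,0],[0,0,0],0.05],
], squeeze=30)

```text
time: 23.05
tool_pos: [0.4659, 0.3352, 0.0235]
tool_rot: [-3.141, -0.001, 0.028]
contact_force: [-0.7, -0.2, 2.9]
opening: 0.0614
grip_force: 30.0
```

Request:
arm_command([
  [[0,0,0],[0,0,0],0.05],
  [[0,0,-0.03],[0,0,0],0.05],
  [[0,0,-0.07],[0,0,0],0.05],
  [[0,0,-0.11],[0,0,0],0.05],
  [[0,0,-0.13],[0,0,0],0.05],
])

```text
time: 23.55
tool_pos: [0.4666, 0.3357, 0.1563]
tool_rot: [-3.139, -0.004, 0.028]
contact_force: [0.4, 0.1, -0.4]
opening: 0.0609
grip_force: 30.0
```

```bash
python3 - <<'E'
from h import *
s=st(); p=chest(-.128,.09,s['tool_pos'][2]); print(p,rel(p,.028))
E
```

```text
t 23.55 p [0.4666 0.3357 0.1563] r [-3.139 -0.004  0.028] q [0.49  0.492 1.491 0.    1.154 2.033] F [ 0.4  0.1 -0.4] op 0.0609 g 29.99973856844008
[0.5225305  0.12938119 0.15628539] (array([ 5.020e-02,  2.078e-01, -2.000e-04]), array([-0.002, -0.004, -0.   ]))
```

Request:
arm_command([
  [[0.01,0.04,0],[0,0,0],0.05],
  [[0.02,0.085,0],[0,0,0],0.05],
  [[0.03,0.13,0],[0,0,0],0.05],
  [[0.041,0.17,0],[0,0,0],0.05],
  [[0.05,0.207,0],[0,0,0],0.05],
])

```text
time: 24.05
tool_pos: [0.5215, 0.1277, 0.1527]
tool_rot: [3.141, 0.0, 0.027]
contact_force: [0.2, -0.5, -1.1]
opening: 0.0617
grip_force: 30.0
```

Request:
arm_command([
  [[0,0,0],[0,0,0],0.05],
  [[0,0,0.02],[0,0,0],0.05],
  [[0,0,0.05],[0,0,0],0.05],
  [[0,0,0.075],[0,0,0],0.05],
  [[0,0,0.09],[0,0,0],0.05],
])

```text
time: 24.55
tool_pos: [0.5198, 0.1301, 0.0607]
tool_rot: [3.142, 0.003, 0.028]
contact_force: [0.0, -0.3, -0.5]
opening: 0.0617
grip_force: 30.0
```

Request:
arm_command([
  [[0,0,0.006],[0,0,0],0.05],
  [[0,0,0.012],[0,0,0],0.05],
  [[0,0,0.016],[0,0,0],0.05],
  [[0,0,0.019],[0,0,0],0.05],
  [[0,0,0.019],[0,0,0],0.05],
])

```text
time: 25.05
tool_pos: [0.5213, 0.1296, 0.044]
tool_rot: [3.142, -0.0, 0.028]
contact_force: [-0.3, 0.4, -0.3]
opening: 0.0614
grip_force: 30.0
```

Request:
arm_command([
  [[0,0,0.001],[0,0,0],0.05],
  [[0,0,0.001],[0,0,0],0.074],
  [[0,0,0.001],[0,0,0],0.074],
  [[0,0,-0.02],[0,0,0],0.074],
  [[0,0,-0.05],[0,0,0],0.074],
])

```text
time: 25.55
tool_pos: [0.52, 0.1293, 0.0931]
tool_rot: [3.141, 0.004, 0.028]
contact_force: [0.8, 0.3, 0.9]
opening: 0.0741
grip_force: 0.0
```

Request:
arm_command([
  [[0,0,-0.04],[0,0,0],0.074],
  [[0,0,-0.08],[0,0,0],0.074],
  [[0,0,-0.1],[0,0,0],0.074],
  [[0,0,-0.1],[0,0,0],0.074],
  [[0,0,-0.1],[0,0,0],0.074],
])

```text
time: 26.05
tool_pos: [0.521, 0.1295, 0.1936]
tool_rot: [3.141, -0.0, 0.028]
contact_force: [0.7, -0.2, -0.4]
opening: 0.074
grip_force: 0.0
```

```bash
python3 - <<'E'
from h import *
s=st(); c=chest(-.19-.078,0,.17); print(c,rel(c,.028))
im=snap('wrist','w7'); m=wm(s['tool_pos'],s['tool_rot'])
E
```

```text
t 26.05 p [0.521  0.1295 0.1936] r [ 3.141 -0.     0.028] q [ 0.101  0.392  1.544 -0.     1.206  1.644] F [ 0.7 -0.2 -0.4] op 0.074 g 0.0
[0.38510505 0.03549698 0.17      ] (array([-0.1385,  0.0902,  0.0236]), array([ 0., -0., -0.]))
```

View pics/w7.png

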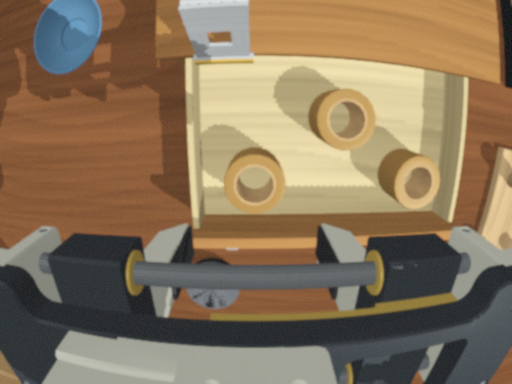

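All three rolls stand side by side on the drawer floor, at (254,182), (345,120) and (410,180). Next, closed fingers go in front of the knob to push the drawer home.

Request:
arm_command([
  [[-0.03,0.02,0],[0,0,0],0.0],
  [[-0.06,0.04,0],[0,0,0],0.0],
  [[-0.09,0.06,0.01],[0,0,0],0.0],
  [[-0.12,0.08,0.02],[0,0,0],0.0],
  [[-0.139,0.09,0.024],[0,0,0],0.0],
], squeeze=10)

```text
time: 26.6
tool_pos: [0.3813, 0.035, 0.1676]
tool_rot: [-3.141, 0.005, 0.027]
contact_force: [0.5, 0.7, 0.1]
opening: 0.0388
grip_force: 0.0
```

Request:
arm_command([
  [[0,0,0.02],[0,0,0],0.0],
  [[0,0,0.05],[0,0,0],0.0],
  [[0,0,0.08],[0,0,0],0.0],
  [[0,0,0.11],[0,0,0],0.0],
  [[0,0,0.135],[0,0,0],0.0],
])

```text
time: 27.1
tool_pos: [0.3831, 0.0358, 0.0325]
tool_rot: [-3.141, 0.004, 0.028]
contact_force: [-0.6, 0.1, 0.2]
opening: 0.001
grip_force: 0.0
```

Request:
arm_command([
  [[0.004,0,0],[0,0,0],0.0],
  [[0.008,0,0],[0,0,0],0.0],
  [[0.012,0,0],[0,0,0],0.0],
  [[0.016,0,0],[0,0,0],0.0],
  [[0.02,0,0],[0,0,0],0.0],
])

```text
time: 27.6
tool_pos: [0.4054, 0.0363, 0.0356]
tool_rot: [3.141, -0.001, 0.028]
contact_force: [-2.1, 0.3, 1.2]
opening: 0.0006
grip_force: 0.5
```

Request:
arm_command([
  [[0.006,0,0],[0,0,0],0.0],
  [[0.014,0,0],[0,0,0],0.0],
  [[0.024,0,0],[0,0,0],0.0],
  [[0.034,0,0],[0,0,0],0.0],
  [[0.044,0,0],[0,0,0],0.0],
])

```text
time: 28.1
tool_pos: [0.4498, 0.0376, 0.0348]
tool_rot: [3.142, -0.0, 0.028]
contact_force: [-1.5, 0.3, 1.8]
opening: 0.0004
grip_force: 0.9
```

Request:
arm_command([
  [[0.012,0,0],[0,0,0],0.0],
  [[0.025,0,0],[0,0,0],0.0],
  [[0.038,0,0],[0,0,0],0.0],
  [[0.051,0,0],[0,0,0],0.0],
  [[0.064,0,0],[0,0,0],0.0],
])

```text
time: 28.6
tool_pos: [0.5136, 0.0395, 0.0346]
tool_rot: [-3.141, 0.0, 0.028]
contact_force: [-1.7, 1.0, 0.2]
opening: 0.0005
grip_force: 1.0
```

Request:
arm_command([
  [[0.013,0,0],[0,0,0],0.0],
  [[0.026,0,0],[0,0,0],0.0],
  [[0.039,0,0],[0,0,0],0.0],
  [[0.051,0,0],[0,0,0],0.0],
  [[0.062,0,0],[0,0,0],0.0],
])

```text
time: 29.1
tool_pos: [0.5757, 0.0412, 0.0345]
tool_rot: [-3.141, 0.0, 0.028]
contact_force: [-1.3, 0.1, 0.1]
opening: 0.0004
grip_force: 0.9
```

Request:
arm_command([
  [[0.005,0,0],[0,0,0],0.0],
  [[0.01,0,0],[0,0,0],0.0],
  [[0.014,0,0],[0,0,0],0.0],
  [[0.017,0,0],[0,0,0],0.0],
  [[0.018,0,0],[0,0,0],0.0],
])

```text
time: 29.6
tool_pos: [0.5929, 0.0415, 0.0347]
tool_rot: [3.141, 0.0, 0.028]
contact_force: [-1.4, -0.4, -0.2]
opening: 0.0005
grip_force: 0.6
```

Request:
arm_command([
  [[0.002,0,0],[0,0,0],0.0],
  [[0.004,0,0],[0,0,0],0.0],
  [[0.006,0,0],[0,0,0],0.0],
  [[0.006,0,0],[0,0,0],0.0],
  [[0.006,0,0],[0,0,0],0.0],
])

```text
time: 30.1
tool_pos: [0.5928, 0.0414, 0.0348]
tool_rot: [3.141, 0.013, 0.028]
contact_force: [-20.8, -2.9, 15.2]
opening: 0.0007
grip_force: 10.7
```

The drawer is home: about 21 N at the stop with no further motion. Back off, rise, and plan the hasp. I'll also check the joint room for a tilted tool.

Request:
arm_command([
  [[-0.006,0,0],[0,0,0],0.0],
  [[-0.02,0,0],[0,0,0],0.0],
  [[-0.04,0,0],[0,0,0],0.0],
  [[-0.06,0,-0.01],[0,0,0],0.0],
  [[-0.06,0,-0.04],[0,0,0],0.0],
])

```text
time: 30.6
tool_pos: [0.5346, 0.0402, 0.0729]
tool_rot: [-3.141, 0.007, 0.028]
contact_force: [-0.7, 0.1, 0.2]
opening: 0.0005
grip_force: 0.0
```

Request:
arm_command([
  [[0,0,-0.045],[0,0,0],0.0],
  [[0,0,-0.09],[0,0,0],0.0],
  [[0,0,-0.135],[0,0,0],0.0],
  [[0,0,-0.17],[0,0,0],0.0],
  [[0,0,-0.175],[0,0,0],0.0],
])

```text
time: 31.1
tool_pos: [0.5412, 0.0399, 0.2553]
tool_rot: [3.141, -0.011, 0.028]
contact_force: [0.1, 0.2, 0.2]
opening: 0.0008
grip_force: 0.0
```

```bash
python3 - <<'E'
from h import *
from scipy.optimize import least_squares as ls
s=st()
D=[([.1328,-.5075,.226],[-1.461,.343,1.525]),([.5823,.0409,.0381],[-.067,.651,1.58]),([.4265,.037,.1965],[-.093,.196,1.819]),([.5275,-.2749,.1442],[-.609,.543,1.439]),([.5288,-.2764,.189],[-.61,.502,1.378]),([.525,-.0492,.07],[-.239,.527,1.714]),([.4652,.3323,.1111],[.486,.538,1.55]),([.521,.1295,.1936],[.101,.392,1.544]),(list(s['tool_pos']),list(s['qpos'][:3]))]
def fk(p,q2,q3,ph): # ph = tilt from down, forward
    L1,L2,h,Lw,r0=p
    return r0+L1*np.sin(q2)+L2*np.sin(q2+q3)+Lw*np.sin(ph), h+L1*np.cos(q2)+L2*np.cos(q2+q3)-Lw*np.cos(ph)
off=.0765
def f(p):
    e=[]
    for P,q in D:
        r=np.sqrt(P[0]**2+P[1]**2-off**2); a=fk(p,q[1],q[2],0); e+=[a[0]-r,a[1]-P[2]]
    return e
# tool length fixed by guess; h-Lw identifiable only
o=ls(f,[.45,.4,.4,.25,0.]); print(o.x,o.cost)
for Lw in(.2,.25,.3):
  p=o.x.copy(); p[2]+=Lw-p[3]; p[3]=Lw
  for a in(.4,.5,.6):
    for r,z in((.60,.14),(.63,.035)):
      R=np.sqrt(r*r+.158**2-off**2)
      g=ls(lambda q:np.array(fk(p,q[0],q[1],a))-[R,z],[.5,1.5]); print(Lw,a,r,'q2,q3,q5',np.round([g.x[0],g.x[1],np.pi-a-g.x.sum()],2),round(g.cost,5))
c=chest(.08,.117,.24);print(c,rel(c,.028))
im=snap('top','t4')
cv2.imwrite('pics/t4x.png',cv2.resize(im[100:220,120:280,::-1],(800,600),interpolation=cv2.INTER_CUBIC))
E
```

```text
t 31.1 p [0.5412 0.0399 0.2553] r [ 3.141 -0.011  0.028] q [-0.068  0.348  1.436 -0.     1.347  1.475] F [0.1 0.2 0.2] op 0.0008 g 0.0
[ 0.47449966  0.38181613  0.79598166  0.90361542 -0.00738402] 0.00018612126910905137
0.2 0.4 0.6 q2,q3,q5 [0.47 1.63 0.65] 0.0
0.2 0.4 0.63 q2,q3,q5 [0.65 1.64 0.45] 0.0
0.2 0.5 0.6 q2,q3,q5 [0.45 1.69 0.5 ] 0.0
0.2 0.5 0.63 q2,q3,q5 [0.63 1.7  0.31] 0.0
0.2 0.6 0.6 q2,q3,q5 [0.43 1.75 0.36] 0.0
0.2 0.6 0.63 q2,q3,q5 [0.62 1.76 0.16] 0.0
0.25 0.4 0.6 q2,q3,q5 [0.44 1.69 0.61] 0.0
0.25 0.4 0.63 q2,q3,q5 [0.62 1.7  0.41] 0.0
0.25 0.5 0.6 q2,q3,q5 [0.41 1.77 0.46] 0.0
0.25 0.5 0.63 q2,q3,q5 [0.61 1.78 0.26] 0.0
0.25 0.6 0.6 q2,q3,q5 [0.39 1.84 0.31] 0.0
0.25 0.6 0.63 q2,q3,q5 [0.6  1.85 0.09] 0.0
0.3 0.4 0.6 q2,q3,q5 [0.41 1.75 0.58] 0.0
0.3 0.4 0.63 q2,q3,q5 [0.6  1.77 0.38] 0.0
0.3 0.5 0.6 q2,q3,q5 [0.38 1.84 0.42] 0.0
0.3 0.5 0.63 q2,q3,q5 [0.58 1.85 0.21] 0.0
0.3 0.6 0.6 q2,q3,q5 [0.35 1.93 0.26] 0.0
0.3 0.6 0.63 q2,q3,q5 [0.57 1.94 0.03] 0.0
[0.72969307 0.16219385 0.24      ] (array([ 0.1917, -0.117 ,  0.0172]), array([ 0.001, -0.011, -0.   ]))
```

View pics/t4x.png

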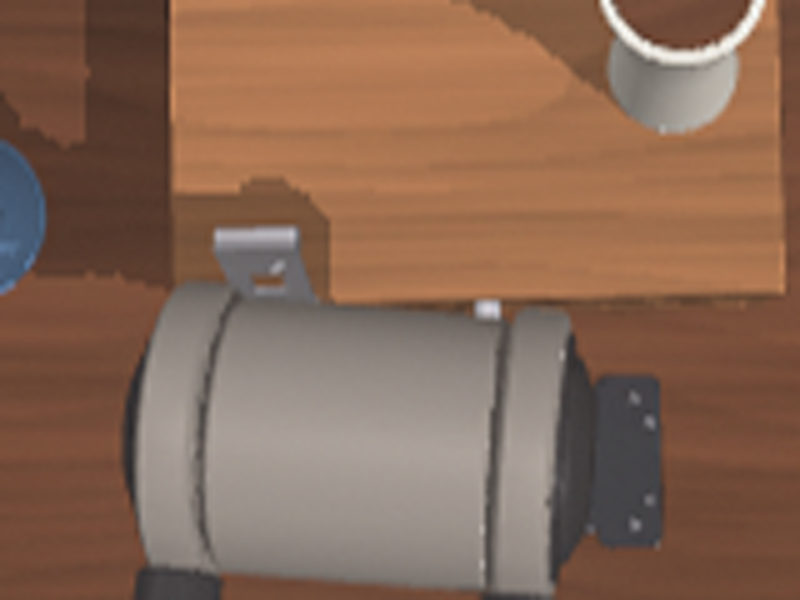

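The top view shows the drawer shut, with the hasp leaning back and its bar at crop (258,235). Move behind the hasp, over the chest top.

Request:
arm_command([
  [[0.038,-0.023,0],[0,0,0],0.0],
  [[0.077,-0.047,0],[0,0,0],0.0],
  [[0.115,-0.07,0.005],[0,0,0],0.0],
  [[0.153,-0.093,0.01],[0,0,0],0.0],
  [[0.192,-0.117,0.017],[0,0,0],0.0],
])

```text
time: 31.65
tool_pos: [0.7285, 0.1632, 0.2309]
tool_rot: [3.141, 0.001, 0.028]
contact_force: [1.5, -0.1, 0.3]
opening: 0.0002
grip_force: 0.0
```

Request:
arm_command([
  [[0,0,0],[0,0,0],0.0],
  [[0,0,0.03],[0,0,0],0.0],
  [[0,0,0.06],[0,0,0],0.0],
  [[0,0,0.09],[0,0,0],0.0],
  [[0,0,0.11],[0,0,0],0.0],
])

```text
time: 32.15
tool_pos: [0.7254, 0.1616, 0.1188]
tool_rot: [3.141, 0.005, 0.028]
contact_force: [0.6, -0.1, -0.1]
opening: 0.0005
grip_force: 0.0
```

Request:
arm_command([
  [[-0.006,0,0],[0,0,0],0.0],
  [[-0.012,0,0],[0,0,0],0.0],
  [[-0.018,0,0],[0,0,0],0.0],
  [[-0.024,0,0],[0,0,0],0.0],
  [[-0.03,0,0],[0,0,0],0.0],
])

```text
time: 32.65
tool_pos: [0.6973, 0.1615, 0.1243]
tool_rot: [-3.142, -0.002, 0.028]
contact_force: [0.1, 0.0, 0.2]
opening: 0.0006
grip_force: 0.0
```

Request:
arm_command([
  [[-0.008,0,-0.002],[0,0,0],0.0],
  [[-0.016,0,-0.004],[0,0,0],0.0],
  [[-0.024,0,-0.006],[0,0,0],0.0],
  [[-0.032,0,-0.006],[0,0,0],0.0],
  [[-0.04,0,-0.006],[0,0,0],0.0],
])

```text
time: 33.15
tool_pos: [0.6568, 0.1603, 0.129]
tool_rot: [3.142, -0.0, 0.028]
contact_force: [0.7, 0.1, -0.4]
opening: 0.0004
grip_force: 0.5
```

Request:
arm_command([
  [[-0.008,0,0],[0,0,0],0.0],
  [[-0.016,0,0],[0,0,0],0.0],
  [[-0.024,0,0],[0,0,0],0.0],
  [[-0.032,0,0],[0,0,0],0.0],
  [[-0.038,0,0],[0,0,0],0.0],
])

```text
time: 33.65
tool_pos: [0.6191, 0.1593, 0.1287]
tool_rot: [3.141, -0.001, 0.028]
contact_force: [1.4, -0.5, -0.6]
opening: 0.0002
grip_force: 0.4
```

Request:
arm_command([
  [[-0.004,0,0.004],[0,0,0],0.0],
  [[-0.008,0,0.008],[0,0,0],0.0],
  [[-0.01,0,0.012],[0,0,0],0.0],
  [[-0.012,0,0.016],[0,0,0],0.0],
  [[-0.014,0,0.02],[0,0,0],0.0],
])

```text
time: 34.15
tool_pos: [0.6053, 0.1589, 0.1083]
tool_rot: [3.142, 0.0, 0.028]
contact_force: [0.0, 0.1, 0.9]
opening: 0.0006
grip_force: 0.3
```

Request:
arm_command([
  [[0,0,-0.03],[0,0,0],0.0],
  [[0,0,-0.07],[0,0,0],0.0],
  [[0,0,-0.09],[0,0,0],0.0],
  [[0,0,-0.09],[0,0,0],0.0],
  [[0,0,-0.09],[0,0,0],0.0],
])

```text
time: 34.65
tool_pos: [0.6051, 0.1589, 0.198]
tool_rot: [3.141, 0.001, 0.028]
contact_force: [-0.6, 0.0, -0.8]
opening: 0.0002
grip_force: 0.0
```

```bash
python3 - <<'E'
from h import *
s=st(); im=snap('wrist','w8')
cv2.imwrite('pics/w8x.png',im[:,:,::-1])
E
```

```text
t 34.65 p [0.6051 0.1589 0.198 ] r [3.141e+00 1.000e-03 2.800e-02] q [ 0.134  0.55   1.269 -0.     1.324  1.677] F [-0.6  0.  -0.8] op 0.0002 g 0.0
```

View pics/w8x.png

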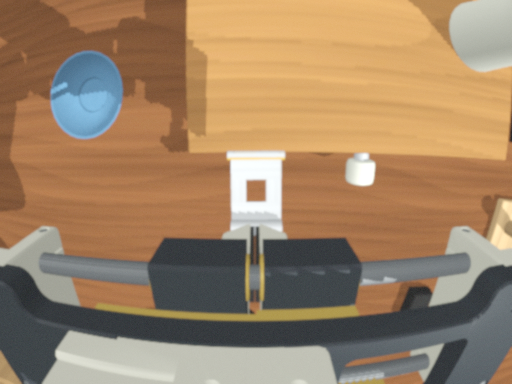

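The wrist view shows the hasp standing out nearly level, its bar at (258,222), and the drawer flush. Now tilt the tool and push the bar down.

Request:
arm_command([
  [[-0.01,0,0.01],[0,0.1,0],0.0],
  [[-0.02,0,0.02],[0,0.2,0],0.0],
  [[-0.031,0,0.035],[0,0.3,0],0.0],
  [[-0.031,0,0.05],[0,0.4,0],0.0],
  [[-0.031,0,0.055],[0,0.4,0],0.0],
])

```text
time: 35.2
tool_pos: [0.569, 0.1577, 0.1391]
tool_rot: [3.14, -0.391, 0.029]
contact_force: [-0.4, 0.1, 0.1]
opening: 0.0006
grip_force: 0.0
```

```bash
python3 - <<'E'
from h import *
st()
E
```

```text
t 35.2 p [0.569  0.1577 0.1391] r [ 3.14  -0.391  0.029] q [ 0.17   0.379  1.818 -0.104  0.561  1.789] F [-0.4  0.1  0.1] op 0.0006 g 0.0
```

Request:
arm_command([
  [[-0.005,0,0.01],[0,0,0],0.0],
  [[-0.01,0,0.02],[0,0,0],0.0],
  [[-0.015,0,0.028],[0,0,0],0.0],
  [[-0.019,0,0.04],[0,0,0],0.0],
  [[-0.023,0,0.051],[0,0,0],0.0],
])

```text
time: 35.7
tool_pos: [0.5739, 0.1579, 0.087]
tool_rot: [3.141, -0.4, 0.028]
contact_force: [0.0, 0.1, 0.9]
opening: 0.0006
grip_force: 0.2
```

Request:
arm_command([
  [[0,0,0.005],[0,0,0],0.0],
  [[0,0,0.01],[0,0,0],0.0],
  [[0,0,0.016],[0,0,0],0.0],
  [[0.001,0,0.021],[0,0,0],0.0],
  [[0.001,0,0.026],[0,0,0],0.0],
])

```text
time: 36.2
tool_pos: [0.5849, 0.1583, 0.0644]
tool_rot: [-3.142, -0.401, 0.028]
contact_force: [0.2, 0.4, 0.5]
opening: 0.0006
grip_force: 0.3
```

Request:
arm_command([
  [[0.002,0,0.005],[0,0,0],0.0],
  [[0.004,0,0.01],[0,0,0],0.0],
  [[0.006,0,0.015],[0,0,0],0.0],
  [[0.008,0,0.02],[0,0,0],0.0],
  [[0.01,0,0.024],[0,0,0],0.0],
])

```text
time: 36.7
tool_pos: [0.6037, 0.1589, 0.0462]
tool_rot: [-3.141, -0.401, 0.028]
contact_force: [0.7, -0.1, 2.3]
opening: 0.0005
grip_force: 0.9
```

Request:
arm_command([
  [[-0.012,0,-0.005],[0,0,0],0.0],
  [[-0.021,0,-0.009],[0,0,0],0.0],
  [[-0.026,0,0.003],[0,0,0],0.0],
  [[-0.03,0,0.014],[0,0,0],0.0],
  [[-0.03,0,0.014],[0,0,0],0.0],
])

```text
time: 37.2
tool_pos: [0.5816, 0.1589, 0.0228]
tool_rot: [3.139, -0.393, 0.028]
contact_force: [0.6, 0.1, -0.4]
opening: 0.0004
grip_force: 0.0
```

Request:
arm_command([
  [[0.006,0,0.002],[0,0,0],0.0],
  [[0.012,0,0.005],[0,0,0],0.0],
  [[0.018,0,0.008],[0,0,0],0.0],
  [[0.024,0,0.01],[0,0,0],0.0],
  [[0.029,0,0.012],[0,0,0],0.0],
])

```text
time: 37.7
tool_pos: [0.6137, 0.1597, 0.0238]
tool_rot: [3.14, -0.394, 0.028]
contact_force: [-1.5, -0.4, -2.3]
opening: 0.0004
grip_force: 1.2
```

Request:
arm_command([
  [[0.002,0,0.001],[0,0,0],0.0],
  [[0.003,0,0.001],[0,0,0],0.0],
  [[0.005,0,0.002],[0,0,0],0.0],
  [[0.006,0,0.002],[0,0,0],0.0],
  [[0.006,0,0.002],[0,0,0],0.0],
])

```text
time: 38.2
tool_pos: [0.6174, 0.1598, 0.0238]
tool_rot: [3.139, -0.39, 0.028]
contact_force: [-9.3, 0.2, 1.9]
opening: 0.0003
grip_force: 4.3
```

Request:
arm_command([
  [[0.001,0,0],[0,0,0],0.0],
  [[0.002,0,0.001],[0,0,0],0.0],
  [[0.003,0,0.001],[0,0,0],0.0],
  [[0.003,0,0.001],[0,0,0],0.0],
  [[0.003,0,0.001],[0,0,0],0.0],
])

```text
time: 38.7
tool_pos: [0.618, 0.1598, 0.0228]
tool_rot: [3.138, -0.385, 0.029]
contact_force: [-17.7, 0.5, 4.5]
opening: 0.0004
grip_force: 7.2
```

Firm stop right where the closed hasp should be. Back away and check numerically.

Request:
arm_command([
  [[-0.01,0,-0.004],[0,0,0],0.0],
  [[-0.03,0,-0.012],[0,0,0],0.0],
  [[-0.06,0,-0.024],[0,0,0],0.0],
  [[-0.09,0,-0.036],[0,0,0],0.0],
  [[-0.12,0,-0.05],[0,0,0],0.0],
])

```text
time: 39.2
tool_pos: [0.5009, 0.163, 0.0444]
tool_rot: [3.127, -0.369, 0.027]
contact_force: [0.6, 0.3, 1.0]
opening: 0.001
grip_force: 0.0
```

Request:
arm_command([
  [[-0.016,0,-0.037],[0,-0.1,0],0.0],
  [[-0.032,0,-0.074],[0,-0.2,0],0.0],
  [[-0.048,0,-0.111],[0,-0.3,0],0.0],
  [[-0.06,0,-0.14],[0,-0.4,0],0.0],
  [[-0.06,0,-0.14],[0,-0.4,0],0.0],
])

```text
time: 39.7
tool_pos: [0.397, 0.1628, 0.1561]
tool_rot: [3.129, 0.026, 0.021]
contact_force: [0.6, 0.4, -0.3]
opening: 0.0003
grip_force: 0.0
```

Request:
arm_command([
  [[0,0,0],[0,0,0],0.0],
  [[0,0,0],[0,0,0],0.0],
  [[0,0,0],[0,0,0],0.0],
  [[0,0,0],[0,0,0],0.0],
  [[0,0,0],[0,0,0],0.0],
])

```text
time: 40.2
tool_pos: [0.3944, 0.1621, 0.152]
tool_rot: [3.127, 0.035, 0.022]
contact_force: [-0.8, 0.1, -0.4]
opening: 0.0003
grip_force: 0.0
```

```bash
python3 - <<'E'
from h import *
for n in('wrist','top'):
    m=robot.camera_model(n); s=st(); im=snap(n,'f_'+n)
    hsv=cv2.cvtColor(im,cv2.COLOR_RGB2HSV); k=((hsv[...,1]<60)&(hsv[...,2]>90)).astype(np.uint8)
    h=chest(-.015,.115,.033); u,v=proj(n,h,m); print(n,'closed bar predicted',u,v,'hinge',proj(n,chest(-.007,.115,.098),m),'knob home',proj(n,chest(-.033,0,.05),m))
    nn,_,S,C=cv2.connectedComponentsWithStats(k)
    for i in range(1,nn):
        if S[i,4]>8 and np.hypot(C[i,0]-u,C[i,1]-v)<130: print(S[i],np.round(C[i],1))
E
```

```text
t 40.2 p [0.3944 0.1621 0.152 ] r [3.127 0.035 0.022] q [ 0.216  0.269  1.861 -0.009  1.048  1.769] F [-0.8  0.1 -0.4] op 0.0003 g 0.0
wrist closed bar predicted 262.63756989359774 -60.48162380847762 hinge (np.float64(265.769417746996), np.float64(-104.27464876713725)) knob home (np.float64(386.1812367587808), np.float64(-38.859399311385516))
t 40.25 p [0.3944 0.1621 0.1521] r [3.127 0.035 0.022] q [ 0.216  0.269  1.861 -0.009  1.048  1.769] F [-0.6  0.7  0.8] op 0.0006 g 0.0
top closed bar predicted 180.05412367208893 165.50827472668757 hinge (np.float64(175.9878243146192), np.float64(160.1083120832914)) knob home (np.float64(217.72869361880927), np.float64(170.22602826560927))
[240  79  34  48 548] [254.6 108.6]
[108 154  18   8  20] [116.1 159.1]
[167 160  17   2  34] [175.  160.5]
[212 160  11  16 130] [217.1 168.8]
[172 163  16   6  89] [179.5 165.6]
[  85  233   79   61 3263] [122.3 265.3]
[174 240   5   3  11] [176.3 241.2]
[175 245   8  16  56] [178.2 253.6]
```

The top view agrees. The hasp bar is at (179.5,165.6) against (180.1,165.5) predicted for closed, and the knob is at (217,169) against (218,170) predicted for shut. Handing in.

```bash
python3 -c "
from cell import robot
print(robot.hand_in())"
```

```text
the job is handed in; nothing more can be done
None
```

I put the two stand rolls and the loose roll side by side in the drawer, pushed the drawer home and swung the hasp down flat. I handed the job in at about 40 s, and the hand-in returned no verdict.

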